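# Pack the mower service parts in the sloping bench tray

### The arm

A 6-joint arm with a two-finger parallel gripper is mounted at the origin on the work surface. World frame = base frame: x ahead of the robot, y to its left, z up, the work surface at z = 0. Lengths are in m, angles in rad, forces in N, time in s.
With the tool pointing down it reaches from about 0.35 to 0.975 m from the base axis. Payload 4.9 kg.
Tool frame: the origin (TCP) lies at the very end of the fingers, on their centre line; the grasp point (between the pads) lies 19 mm behind it; z points along the fingers, y is the line along which they close (so a half turn about z gives the same grasp; the last joint's range is limited). The gripper opens to 85 mm and grips with 20 to 120 N. Pads are 22 mm wide; open, the fingers measure 114 mm over their backs; the gripper's body (76 mm by 85 mm) begins 54 mm behind the grasp point. The pads swing forward as they close: fully open they stand 13 mm farther back than shut.
Start: joints at [1.151, 0.053, 1.613, -0, 1.476, -0.119], TCP at [0.185, 0.597, 0.231] pointing down, gripper open.
Joint ranges: [-3.01, 3.01], [-1.01, 2.22], [0.06, 2.58], [-1.02, 4.17], [0.09, 2.62], [-3.14, 3.14]. Speed limits (rad/s): [2.57, 2.57, 3.14, 3.14, 3.14, 3.14].

### API

Orientations are given as a 3x3 rotation matrix whose columns are the frame's x, y, z axes.
In Python, from plant import env gives the robot as it stands.
- The arm moves only by the tool arm_command, never from a script. Its argument "rows" is a list of rows, each a list of 6 numbers: the shift along the world's x, y, z in units of 400 mm (1.0 is 400 mm), then the turn, a rotation vector about the world's x, y, z in units of 30 degrees (1.0 is 30 degrees). A call has 1 to 20 rows; each row is the pose to reach, as a shift and turn from the pose commanded when the call began; what a row does not reach only later rows make up. A row lasts 1/10 s, in which the tool goes at most 50 mm and 8.59 degrees, less where a joint would pass 70% of its speed; a pose out of reach is approached as far as the arm can. A call with a number of a shift or a turn outside -1 to 1 is refused whole. A call with a gripper value outside its range is refused whole. "claw" is the closure, from -1 (fully open) to 1 (shut), set as the call begins (left out, the last holds). The fingers move at their own pace and stop on an object; "force" is the grip in N (left out, the last holds). Time passes only in rows, so rows that repeat a pose let the fingers close. It gives the time, the measured TCP pose, the force, the opening and the grip force at its end, in the units of the state.
- env.read_state(): the state, without advancing time (a new reading comes with each control period).
- env.grab_frame(name): name is "scene" or "top" or "wrist"; returns a dict with "color" (384x512x3 uint8, blue, green, red), "z_map" (384x512 float32, m along the optical axis (not along the pixel's ray), 0 where there is no reading), "fov_y" (degrees; the focal length in pixels is half the picture's height over the tangent of half this angle, whatever the lens; pixels are square), "cx", "cy" (the principal point, pixels), "dist" ([k1, k2, p1, p2, k3] as OpenCV has them; the pictures are not rectified), "pose" (4x4, takes a point from camera to world coordinates); the wrist camera has in their place "T_tool_cam" (4x4, takes a point from camera to tool coordinates, whose origin is the TCP and whose axes are the flange's). Camera axes: x right, y down, z forward; pixel columns grow to the right and rows downward; lengths in m; the calibration is good to about 2 mm. A picture is of the moment at which its call begins: read the wrist's pose just before it.
- env.job_done(): hands the job in; it is judged then, once.
The state is a dict: "t": time; "joint_pos": joint angles; "joint_velocities": joint speeds; "joint_efforts": joint torques, N m; "ee_pos": TCP position; "ee_rot": TCP orientation; "ft_force": force on the tool from outside, world axes, zero at the start; "torque": the same for the moment, N m; "width": finger opening in m; "finger_force": force on a finger pad.
Only numpy, scipy, OpenCV 4.12 (cv2) and the standard library are available. Lean on these libraries where they do the work, as an engineer would, in place of code of your own. Each camera call takes 0.05 s, during which the arm holds its last target. There are 200 camera calls.

### The job

Pack the oil filter, the battery pack and the spark-plug carton side by side into the sloping steel tray, in any order, each standing on its base flat on the tray's floor, so that all three fit in the one row. Leave everything else on the bench where it is.

Things in the scene. Friction and masses are not known exactly. Their poses are not given: they have to be found in the camera images.
- tray: open steel tray fixed on a bench stand, tilted 0.44 rad (25 degrees), its mouth facing up and away from the robot; never moves. Origin: centre of its underside; z square out of its floor, y along its length (level), x across it, up the slope, towards the robot. Outside 78 (x) by 200 (y) by 50 mm (z); walls and floor 5 mm; inside 68 by 190, 45 deep; rim at z = 50 mm.
- tray_in (a point): centre of the tray's inner floor (axes as the tray). The parts take 62, 74 and 44 mm of the 190 mm row, about 10 mm spare in all; battery pack and carton must stand with their 58 mm side (own x) across the tray. A part enters only at the tray's own tilt; it stands out 45 to 55 mm above the rim, where it can be gripped across the tray.
- filter: oil filter: plain grey round metal canister, 62 mm diameter, 90 mm tall, straight sided from 4 to 84 mm, then a chamfered top; 0.25 to 0.5 kg. Stands upright on the bench. Origin: centre of its base, z up along its axis.
- battery: battery pack: black plastic block, 58 mm (its x) by 74 mm (its y), 92 mm tall, with a grey terminal rail 36 x 54 mm and 8 mm high on top (100 mm in all); 0.35 to 0.7 kg. Stands upright, turned up to 0.6 rad from the robot's axes. Origin: centre of its base, z up.
- carton: spark-plug carton: plain brown stiff box, 58 mm (its x) by 44 mm (its y), 96 mm tall; 0.2 to 0.42 kg. Stands upright, turned up to 0.6 rad. Origin: centre of its base, z up.
- tin: bystander: low aluminium grease tin, 88 mm diameter, 55 mm tall, among the parts. Origin: centre of its base.
- tape: bystander: grey roll of tape lying flat, 90 mm outside, 72 mm inside diameter, 25 mm tall, among the parts. Origin: centre of its underside.
- spray: bystander: spray can, 58 mm diameter, 190 mm tall, left of the tray. Origin: centre of its base.
- hammer: bystander: hammer lying at the back of the bench. Origin: about its middle, on the bench.
- wrench: bystander: wrench lying at the front left. Origin: about its middle, on the bench.
- jar: bystander: screw jar with a lid, 72 mm diameter, 85 mm tall, behind and left of the tray. Origin: centre of its base.
Things that resemble listed ones, but are neither listed nor needed, are in the scene too. Leave any blue look-alike of the filter alone. What is shaped like the carton but orange is not meant.

How it is judged:
At the end, for the whole second after the job is handed in: All three parts are at rest in the tray: each base centre within 20 mm of the tray's long middle line, within 80 mm of its centre along the row and 0 to 15 mm above its underside (the floor is at 5 mm), right way up, its axis within 0.2 rad of square to the floor (z of filter in the frame of tray between 0 and 0.015 m and x of filter in the frame of tray between -0.02 and 0.02 m and y of filter in the frame of tray between -0.08 and 0.08 m and angle between the z axis of each of filter, battery, carton and the z axis of tray, either way round below 0.2 rad and linear speed of each of filter, battery, carton below 0.02 m/s and angle between each of filter, battery, carton's own z axis and vertical below 1 rad and z of battery in the frame of tray between 0 and 0.015 m and x of battery in the frame of tray between -0.02 and 0.02 m and y of battery in the frame of tray between -0.08 and 0.08 m and z of carton in the frame of tray between 0 and 0.015 m and x of carton in the frame of tray between -0.02 and 0.02 m and y of carton in the frame of tray between -0.08 and 0.08 m); the robot touches nothing.
It fails at once if something else on the bench (tin, tape, spray can, hammer, wrench, jar) is moved more than 40 mm (distance of any of tin, tape, spray, hammer, wrench, jar from where it was at the start of the episode above 0.04 m).
It also fails if it takes over 72 s, if anything falls off the work surface, if the arm or the gripper's body presses on something with over 40 N, if the wrist force passes 120 N, or if a joint passes its speed limit or range.

## Working session

There is one attempt and no reset: what is moved stays moved. The work goes in short steps, Python scripts to look and compute and a tool call to move; the robot and the scene stay as the last step left them, time stands still between calls to the robot, and variables do not carry over. Pictures are saved under pics/ and viewed, at most 10 in all, crops included, and the job is handed in when it is done.

Besides the shell and the picture viewer there is one more tool, called after ">>>" as name(argument=value, ...) on one line, values as JSON. arm_command: Moves the arm, as the interface text tells. Its arguments: {"type":"object","properties":{"rows":{"type":"array","items":{"type":"array","items":{"type":"number"}}},"claw":{"type":"number"},"force":{"type":"number"}},"required":["rows"]}

```bash
ls; mkdir -p pics; cat > h.py <<'E'
import numpy as np,cv2
from plant import env
def K(f):
    h,w=f['color'].shape[:2]; F=h/2/np.tan(np.radians(f['fov_y'])/2)
    return np.array([[F,0,f['cx']],[0,F,f['cy']],[0,0,1.]])
def cloud(f,T):
    h,w=f['z_map'].shape; u,v=np.meshgrid(np.arange(w),np.arange(h))
    p=cv2.undistortPoints(np.stack([u,v],-1).reshape(-1,1,2).astype(np.float64),K(f),np.array(f['dist'])).reshape(h,w,2)
    z=f['z_map'][...,None]; P=np.concatenate([p*z,z],-1)
    P=P@T[:3,:3].T+T[:3,3]; P[f['z_map']==0]=np.nan
    return P
E
python3 - <<'E'
from h import *
for n in('top','scene'):
    f=env.grab_frame(n); cv2.imwrite(f'pics/{n}.png',f['color']); np.savez(f'{n}.npz',**{k:v for k,v in f.items()})
    print(n,f['pose'].round(3).tolist(),f['fov_y'])
s=env.read_state();print(s['t'],s['ee_pos'],s['ee_rot'])
E
```

```text
pics
top [[0.016, -0.998, 0.067, 0.441], [-1.0, -0.015, 0.005, 0.04], [-0.004, -0.067, -0.998, 1.242], [0.0, 0.0, 0.0, 1.0]] 48.719951428889594
scene [[0.805, 0.347, -0.481, 1.14], [0.593, -0.489, 0.64, -0.755], [-0.013, -0.8, -0.599, 0.806], [0.0, 0.0, 0.0, 1.0]] 45.280959296027305
0.1 [0.18494963 0.59643455 0.23018966] [[-9.55112104e-01  2.96243675e-01 -7.44794175e-04]
 [ 2.96244533e-01  9.55110658e-01 -1.67578844e-03]
 [ 2.14919129e-04 -1.82120702e-03 -9.99998319e-01]]
```

View pics/top.png

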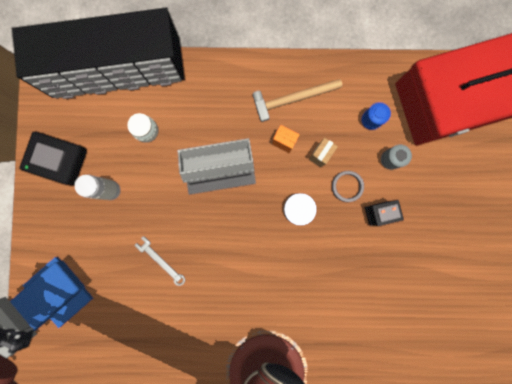

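View pics/scene.png

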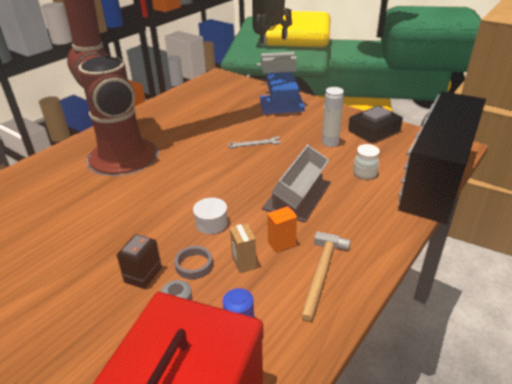

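The top view shows the tray at (216,165), carton (322,151), filter (397,156), battery (384,213), tin (300,209), tape (348,187), and the orange and blue look-alikes at (285,138) and (376,116). The scene view agrees with this. Next I measure with depth.

```bash
cat > m.py <<'E'
from h import *
f=dict(np.load('top.npz')); P=cloud(f,f['pose'])
def show(n,u,v,r,zlo,zhi):
    Q=P[v-r:v+r,u-r:u+r].reshape(-1,3); Q=Q[(Q[:,2]>zlo)&(Q[:,2]<zhi)]
    c,sz,a=cv2.minAreaRect((Q[:,:2]*1000).astype(np.float32))
    print(n,len(Q),'c',np.round(c,1),'size',np.round(sz,1),'ang',round(a,1),'zmed',Q[:,2].max().round(3), np.median(Q[:,2]).round(3))
show('filter',397,156,22,.075,.1)
show('filter+',397,156,22,.086,.1)
show('battery',384,213,25,.082,.12)
show('rail',384,213,25,.097,.12)
show('carton',322,151,20,.085,.12)
show('orange',285,138,20,.05,.12)
show('tin',300,209,22,.045,.08)
show('tape',348,187,20,.015,.04)
show('blue',376,116,20,.08,.12)
Q=P[135:200,170:262].reshape(-1,3); Q=Q[Q[:,2]>.012]
c,sz,a=cv2.minAreaRect((Q[:,:2]*1000).astype(np.float32)); print('tray',c,sz,a,Q[:,2].max())
F=P[158:170,192:240].reshape(-1,3)
A=np.c_[F[:,:2],np.ones(len(F))]; k=np.linalg.lstsq(A,F[:,2],rcond=None)[0]; n=np.r_[-k[:2],1];n/=np.linalg.norm(n); print('floor n',n, 'res',(F[:,2]-A@k).std(),'tilt',np.arccos(n[2]),F.mean(0))
for u in (200,216,232):
  print(u,[(v,*P[v,u].round(3)) for v in range(138,196,3)])
E
python3 m.py
```

```text
filter 413 c [ 617.1 -357.2] size [60.7 60.4] ang 39.7 zmed 0.095 0.088
filter+ 296 c [ 618.7 -356.2] size [56.9 57. ] ang 38.9 zmed 0.095 0.089
battery 596 c [ 456.2 -320.8] size [57.7 75. ] ang 14.8 zmed 0.105 0.094
rail 226 c [ 460.1 -318.5] size [44.1 58.8] ang 13.6 zmed 0.105 0.099
carton 352 c [ 622.9 -150.7] size [44.  58.9] ang 57.1 zmed 0.104 0.095
orange 393 c [659.9 -44.2] size [58.  44.5] ang 64.3 zmed 0.101 0.094
tin 766 c [462.9 -88. ] size [85.  85.2] ang 45.1 zmed 0.062 0.054
tape 299 c [ 522.2 -231.2] size [109.3  88. ] ang 10.7 zmed 0.03 0.023
blue 387 c [ 734.  -301.1] size [59.9 60.8] ang 68.9 zmed 0.097 0.088
tray (580.83154296875, 145.94766235351562) (118.77249145507812, 199.9760284423828) 10.17608642578125 0.1199803608005543
 ** On entry to DLASCL parameter number  4 had an illegal value
 ** On entry to DLASCL parameter number  4 had an illegal valueTraceback (most recent call last):
  File "m.py", line 19, in <module>
    A=np.c_[F[:,:2],np.ones(len(F))]; k=np.linalg.lstsq(A,F[:,2],rcond=None)[0]; n=np.r_[-k[:2],1];n/=np.linalg.norm(n); print('floor n',n, 'res',(F[:,2]-A@k).std(),'tilt',np.arccos(n[2]),F.mean(0))
                                        ~~~~~~~~~~~~~~~^^^^^^^^^^^^^^^^^^^^^
    x, resids, rank, s = _umath_linalg.lstsq(a, b, rcond,
                         ~~~~~~~~~~~~~~~~~~~^^^^^^^^^^^^^
                                             signature=signature)
                                             ^^^^^^^^^^^^^^^^^^^^
    raise LinAlgError("SVD did not converge in Linear Least Squares")
numpy.linalg.LinAlgError: SVD did not converge in Linear Least Squares
```

```bash
sed -i '/^F=P/,$d' m.py; cat >> m.py <<'E'
y=np.radians(10.18); R=np.array([[np.cos(y),np.sin(y)],[-np.sin(y),np.cos(y)]])
G=P[130:205,165:267].reshape(-1,3); G=G[np.isfinite(G[:,0])]; G=G[G[:,2]>.005]
ab=G[:,:2]@R.T; c=R@np.array([.58083,.14595]); a=ab[:,0]-c[0]; b=ab[:,1]-c[1]
# profile
m=abs(b)<.08
for lo in np.arange(-.07,.07,.006):
    s=m&(a>=lo)&(a<lo+.006)
    if s.sum()>3: print(round(lo+.003,3),s.sum(),np.percentile(G[s,2],[5,25,50,75,95]).round(4))
th=.44; X=a*-np.cos(th)+G[:,2]*np.sin(th); Z=a*np.sin(th)+G[:,2]*np.cos(th)
rim=(Z>np.percentile(Z,80))
print(np.percentile(Z,[5,20,50,80,95,99]).round(4)); 
h,e=np.histogram(Z,bins=np.arange(-.02,.12,.003)); print([(round(float(q),3),int(k)) for q,k in zip(e,h)])
np.savez('tr.npz',X=X,Z=Z,b=b)
E
python3 m.py | tail -40
```

```text
filter 413 c [ 617.1 -357.2] size [60.7 60.4] ang 39.7 zmed 0.095 0.088
filter+ 296 c [ 618.7 -356.2] size [56.9 57. ] ang 38.9 zmed 0.095 0.089
battery 596 c [ 456.2 -320.8] size [57.7 75. ] ang 14.8 zmed 0.105 0.094
rail 226 c [ 460.1 -318.5] size [44.1 58.8] ang 13.6 zmed 0.105 0.099
carton 352 c [ 622.9 -150.7] size [44.  58.9] ang 57.1 zmed 0.104 0.095
orange 393 c [659.9 -44.2] size [58.  44.5] ang 64.3 zmed 0.101 0.094
tin 766 c [462.9 -88. ] size [85.  85.2] ang 45.1 zmed 0.062 0.054
tape 299 c [ 522.2 -231.2] size [109.3  88. ] ang 10.7 zmed 0.03 0.023
blue 387 c [ 734.  -301.1] size [59.9 60.8] ang 68.9 zmed 0.097 0.088
tray (580.83154296875, 145.94766235351562) (118.77249145507812, 199.9760284423828) 10.17608642578125 0.1199803608005543
-0.061 68 [0.0055 0.0062 0.0074 0.0094 0.0113]
-0.055 91 [0.0054 0.006  0.0072 0.0083 0.0112]
-0.049 96 [0.0054 0.0064 0.0074 0.0089 0.0108]
-0.043 82 [0.0052 0.0064 0.0075 0.0089 0.0108]
-0.037 207 [0.0058 0.0082 0.0233 0.0497 0.0643]
-0.031 153 [0.0612 0.0652 0.072  0.075  0.0789]
-0.025 160 [0.0762 0.0815 0.0848 0.0884 0.0932]
-0.019 164
[... 593 characters left out ...]
4 0.0848]
0.059 55 [0.0778 0.0812 0.0822 0.084  0.0857]
[-0.0165  0.0321  0.0565  0.0867  0.0989  0.1009]
[(-0.02, 103), (-0.017, 122), (-0.014, 126), (-0.011, 110), (-0.008, 37), (-0.005, 12), (-0.002, 11), (0.001, 2), (0.004, 8), (0.007, 10), (0.01, 4), (0.013, 13), (0.016, 7), (0.019, 5), (0.022, 9), (0.025, 7), (0.028, 10), (0.031, 8), (0.034, 7), (0.037, 13), (0.04, 30), (0.043, 42), (0.046, 20), (0.049, 132), (0.052, 484), (0.055, 327), (0.058, 97), (0.061, 94), (0.064, 80), (0.067, 76), (0.07, 88), (0.073, 87), (0.076, 95), (0.079, 82), (0.082, 93), (0.085, 93), (0.088, 84), (0.091, 88), (0.094, 145), (0.097, 198), (0.1, 75), (0.103, 6), (0.106, 0), (0.109, 0), (0.112, 0), (0.115, 0)]
```

```bash
cat >> h.py <<'E'
from scipy.spatial.transform import Rotation as Ro
th=.44; yw=np.radians(10.18)
u=np.array([np.cos(yw),np.sin(yw),0]); v=np.array([-np.sin(yw),np.cos(yw),0]); ez=np.array([0,0,1.])
xt=-np.cos(th)*u+np.sin(th)*ez; yt=-v; zt=np.sin(th)*u+np.cos(th)*ez
TO=np.array([.5841,.1465,.0532])
RT=np.c_[v,-xt,-zt]
def down(deg):
    a=np.radians(deg); y=np.array([np.cos(a),np.sin(a),0]); x=np.array([-y[1],y[0],0]); return np.c_[x,y,-ez]
def tray(x,y,z): return TO+xt*x+yt*y+zt*z   # metres, tray frame
def plan(*poses):
    s=env.read_state(); p=np.array(s['ee_pos']); R=np.array(s['ee_rot'])
    print('t',round(s['t'],2),'at',p.round(4),'tray',((p-TO)@np.c_[xt,yt,zt]*1000).round(1),'F',np.round(s['ft_force'],1),'w',round(s['width'],4),'q',np.round(s['joint_pos'],2))
    for q,Q in poses:
        r=Ro.from_matrix(Q@R.T).as_rotvec(degrees=True)/30
        print(np.round((q-p)/.4,3).tolist()+r.round(3).tolist())
E
python3 - <<'E'
from h import *
f=dict(np.load('top.npz')); P=cloud(f,f['pose']).reshape(-1,3)
for n,c in (('f',(.618,-.357)),('b',(.457,-.320))):
    d=P[:,:2]-c; r=np.hypot(*d.T); m=(P[:,2]>.06)&(r>.045)&(r<.2)
    a=np.degrees(np.arctan2(d[:,1],d[:,0]))
    for lo in range(-180,180,30):
        k=m&(a>=lo)&(a<lo+30)
        if k.sum(): print(n,lo,r[k].min().round(3),P[k,2].max().round(3))
plan((np.array([.457,-.320,.2]),down(14.8)))
E
```

```text
f -180 0.153 0.094
f -90 0.078 0.183
f -60 0.077 0.221
f -30 0.101 0.186
f 0 0.098 0.096
f 30 0.099 0.097
f 60 0.174 0.1
f 90 0.185 0.1
f 150 0.126 0.105
b -120 0.046 0.089
b -60 0.046 0.088
b -30 0.131 0.095
b 60 0.194 0.062
b 120 0.046 0.092
t 0.1 at [0.1849 0.5964 0.2302] tray [ 358.9 -513.4   26.7] F [ 0.1 -0.5 -0. ] w 0.0854 q [ 1.15  0.05  1.61 -0.    1.48 -0.12]
[0.68, -2.291, -0.075, 0.002, -0.003, -1.932]
```

>>> arm_command(rows=[[0.65,-1,0.1,0,0,-0.9],[0.65,-1,0.1,0,0,-0.9],[0.65,-1,0.1,0,0,-0.9],[0.65,-1,0.1,0,0,-0.9],[0.65,-1,0.1,0,0,-0.9],[0.65,-1,0.1,0,0,-0.9],[0.65,-1,0.1,0,0,-0.9],[0.65,-1,0.1,0,0,-0.9],[0.65,-1,0.1,0,0,-0.9],[0.65,-1,0.1,0,0,-0.9]], claw=-1, force=70)

```text
t: 1.1
ee_pos: [0.4463, 0.194, 0.2713]
ee_rot: [[-0.714, 0.7, 0.0], [0.7, 0.714, -0.001], [-0.001, -0.0, -1.0]]
ft_force: [1.3, 0.6, 0.1]
width: 0.0854
finger_force: 0.0
```

>>> arm_command(rows=[[0.03,-1,0,0,0,-0.9],[0.03,-1,0,0,0,-0.9],[0.03,-1,0,0,0,-0.9],[0.03,-1,0,0,0,-0.9],[0.03,-1,0,0,0,-0.9],[0.03,-1,0,0,0,-0.9],[0.03,-1,0,0,0,-0.9],[0.03,-1,0,0,0,-0.9],[0.03,-1,0,0,0,-0.9],[0.03,-1,0,0,0,-0.9],[0.03,-1,0,0,0,-0.9]])

```text
t: 2.2
ee_pos: [0.457, -0.2023, 0.2709]
ee_rot: [[-0.322, 0.947, -0.001], [0.947, 0.322, 0.001], [0.001, -0.0, -1.0]]
ft_force: [0.2, -0.3, -0.3]
width: 0.0854
finger_force: 0.0
```

```bash
cat > wl.py <<'E'
from h import *
import sys
def wrist(name=None):
    s=env.read_state(); f=env.grab_frame('wrist'); T=np.eye(4); T[:3,:3]=s['ee_rot']; T[:3,3]=s['ee_pos']
    if name: cv2.imwrite(f'pics/{name}.png',f['color'])
    return f,cloud(f,T@f['T_tool_cam'])
def top(P,c,r,zlo,zhi):
    Q=P.reshape(-1,3); d=np.hypot(Q[:,0]-c[0],Q[:,1]-c[1]); Q=Q[(d<r)&(Q[:,2]>zlo)&(Q[:,2]<zhi)]
    if len(Q)<10: print('few',len(Q)); return
    c,sz,a=cv2.minAreaRect((Q[:,:2]*1000).astype(np.float32)); print(len(Q),'c',np.round(c,1),'size',np.round(sz,1),'ang',round(a,1),'z',np.median(Q[:,2]).round(4))
E
python3 - <<'E'
from wl import *
f,P=wrist('w1')
print(f['T_tool_cam'].round(3).tolist())
top(P,(.457,-.320),.07,.082,.12); top(P,(.457,-.320),.07,.097,.12)
plan((np.array([.457,-.320,.2]),down(14.8)),(np.array([.457,-.320,.05]),down(14.8)))
E
```

```text
[[0.001, -0.962, -0.271, 0.068], [1.0, 0.001, -0.0, -0.001], [0.0, -0.271, 0.962, -0.142], [0.0, 0.0, 0.0, 1.0]]
3469 c [ 456.8 -321. ] size [58.2 75.4] ang 14.5 z 0.0927
1620 c [ 457.  -321.2] size [36.2 55.7] ang 14.5 z 0.0994
t 2.25 at [ 0.4572 -0.2019  0.2711] tray [261.5 320.5 117.7] F [-0.3  0.8  0.4] w 0.0854 q [-0.57 -0.27  1.85  0.    1.57 -0.89]
[-0.001, -0.295, -0.178, -0.001, -0.0, -0.135]
[-0.001, -0.295, -0.553, -0.001, -0.0, -0.135]
```

>>> arm_command(rows=[[0,-0.298,0,0,0,-0.143],[0,-0.298,0,0,0,-0.143],[0,-0.298,0,0,0,-0.143],[0,-0.298,-0.1,0,0,-0.143],[0,-0.298,-0.2,0,0,-0.143],[0,-0.298,-0.3,0,0,-0.143],[0,-0.298,-0.4,0,0,-0.143],[0,-0.298,-0.5,0,0,-0.143],[0,-0.298,-0.55,0,0,-0.143],[0,-0.298,-0.55,0,0,-0.143],[0,-0.298,-0.55,0,0,-0.143]])

```text
t: 3.35
ee_pos: [0.4578, -0.3215, 0.0519]
ee_rot: [[-0.252, 0.968, 0.0], [0.968, 0.252, -0.0], [-0.0, 0.0, -1.0]]
ft_force: [-0.5, -0.3, 0.3]
width: 0.0854
finger_force: 0.0
```

>>> arm_command(rows=[[0,0,0,0,0,0],[0,0,0,0,0,0],[0,0,0,0,0,0],[0,0,0,0,0,0],[0,0,0,0,0,0],[0,0,0,0,0,0],[0,0,0,0,0,0],[0,0,0,0,0,0]], claw=1, force=70)

```text
t: 4.15
ee_pos: [0.4584, -0.3234, 0.0539]
ee_rot: [[-0.25, 0.968, 0.003], [0.968, 0.25, -0.002], [-0.003, 0.002, -1.0]]
ft_force: [-1.8, 0.7, 6.3]
width: 0.0572
finger_force: 76.4
```

>>> arm_command(rows=[[0,0,0.05,0,0,0],[0,0,0.15,0,0,0],[0,0,0.25,0,0,0],[0,0,0.35,0,0,0],[0,0,0.45,0,0,0],[0,0,0.55,0,0,0],[0,0,0.6,0,0,0],[0,0,0.6,0,0,0]])

```text
t: 4.95
ee_pos: [0.4582, -0.3232, 0.2953]
ee_rot: [[-0.25, 0.968, 0.005], [0.968, 0.25, -0.005], [-0.006, 0.004, -1.0]]
ft_force: [0.5, -0.2, -5.1]
width: 0.0569
finger_force: 76.9
```

```bash
python3 - <<'E'
from h import *
plan((tray(0,-.05,.20),RT),(tray(0,-.05,.15),RT))
E
```

```text
t 4.95 at [ 0.4582 -0.3232  0.2953] tray [290.4 440.1 130.9] F [ 0.5 -0.2 -5.1] w 0.0569 q [-0.75 -0.14  1.69  0.    1.58 -1.  ]
[0.502, 1.335, -0.153, -0.17, 0.831, -0.143]
[0.45, 1.326, -0.266, -0.17, 0.831, -0.143]
```

>>> arm_command(rows=[[0.1,0.1,0.1,0,0,0],[0.2,0.25,0.1,0,0.1,0],[0.3,0.37,0.1,-0.05,0.3,-0.05],[0.4,0.5,0.1,-0.1,0.5,-0.1],[0.5,0.6,0.1,-0.17,0.831,-0.143],[0.5,0.7,0.1,-0.17,0.831,-0.143],[0.5,0.8,0.1,-0.17,0.831,-0.143],[0.5,0.9,0.1,-0.17,0.831,-0.143],[0.5,1,0.1,-0.17,0.831,-0.143],[0.5,1,0.1,-0.17,0.831,-0.143],[0.5,1,0.1,-0.17,0.831,-0.143],[0.5,1,0.1,-0.17,0.831,-0.143]])

```text
t: 6.15
ee_pos: [0.6568, 0.078, 0.3283]
ee_rot: [[-0.175, 0.887, -0.427], [0.984, 0.16, -0.071], [0.005, -0.433, -0.902]]
ft_force: [0.3, -0.4, -4.2]
width: 0.0571
finger_force: 78.3
```

```bash
python3 - <<'E'
from h import *
plan((tray(0,-.05,.20),RT),(tray(0,-.05,.14),RT))
E
```

```text
t 6.15 at [0.6568 0.078  0.3283] tray [ 63.4  80.3 274.2] F [ 0.3 -0.4 -4.2] w 0.0571 q [ 0.03  0.39  1.11 -0.07  2.09 -0.17]
[0.006, 0.332, -0.235, -0.008, -0.016, 0.003]
[-0.057, 0.321, -0.371, -0.008, -0.016, 0.003]
```

>>> arm_command(rows=[[0.006,0.1,-0.08,0,0,0],[0.006,0.2,-0.15,0,0,0],[0.006,0.3,-0.2,-0.008,-0.016,0.003],[0,0.335,-0.235,-0.008,-0.016,0.003],[0,0.335,-0.235,-0.008,-0.016,0.003],[-0.057,0.325,-0.371,-0.008,-0.016,0.003],[-0.057,0.325,-0.371,-0.008,-0.016,0.003],[-0.057,0.325,-0.371,-0.008,-0.016,0.003],[-0.057,0.325,-0.371,-0.008,-0.016,0.003]])

```text
t: 7.05
ee_pos: [0.6359, 0.2067, 0.1851]
ee_rot: [[-0.174, 0.894, -0.414], [0.985, 0.158, -0.074], [-0.0, -0.42, -0.908]]
ft_force: [0.1, -0.7, -4.0]
width: 0.0573
finger_force: 78.0
```

```bash
cat >> wl.py <<'E'
def intray(P): return (P.reshape(-1,3)-TO)@np.c_[xt,yt,zt]*1000
E
python3 - <<'E'
from wl import *
plan((tray(0,-.054,.06),RT))
f,P=wrist('w2'); W=f['color']
g=env.grab_frame('top'); cv2.imwrite('pics/both.png',np.hstack([W,g['color']])[:, :].copy()[:, :1024][::1]) if 0 else cv2.imwrite('pics/both.png',np.vstack([cv2.resize(W,(400,300)),cv2.resize(g['color'][90:240,130:330],(400,300))]))
for n,Q in (('wr',intray(P)),('top',intray(cloud(g,g['pose'])))):
    for lo in range(-100,130,6):
        k=(abs(Q[:,1]+55)<70)&(Q[:,2]>lo)&(Q[:,2]<=lo+6)&(abs(Q[:,0])<22)
        if k.sum()>20: print(n,lo,k.sum(),'y',np.percentile(Q[k,1],[1,10,50,90,99]).round(1))
E
```

```text
t 7.05 at [0.6359 0.2067 0.1851] tray [  0.4 -50.1 145.6] F [ 0.1 -0.7 -4. ] w 0.0573 q [0.2  0.46 1.25 0.01 1.86 0.02]
[-0.091, -0.006, -0.194, -0.002, 0.012, 0.005]
wr -70 296 y [-124.4 -122.4 -113.  -101.5  -99.5]
wr -64 323 y [-124.3 -121.4 -110.6  -99.9  -96. ]
wr -58 392 y [-124.1 -122.2 -110.8  -99.3  -96.2]
wr -52 282 y [-125.  -122.2 -109.   -97.7  -96.5]
wr -46 37 y [-99.  -98.8 -98.  -96.9 -96.8]
wr 2 939 y [-91.1 -90.1 -83.8 -77.9 -76.9]
wr 8 54 y [-99.6 -99.6 -99.6 -99.5 -99.5]
wr 20 56 y [-99.7 -99.6 -99.6 -99.5 -99.5]
wr 32 50 y [-99.7 -99.7 -99.6 -99.6 -99.5]
wr 38 57 y [-99.7 -99.7 -99.6 -99.5 -99.5]
wr 44 148 y [-99.7 -99.4 -98.4 -96.  -94.9]
wr 50 252 y [-99.5 -98.9 -97.5 -96.1 -95.3]
wr 92 129 y [-89.5 -89.3 -89.2 -89.1 -89. ]
wr 98 116 y [-89.4 -89.3 -89.2 -89.  -88.9]
wr 104 149 y [-89.4 -89.3 -89.2 -89.1 -89. ]
wr 110 167 y [-89.4 -89.3 -89.2 -89.  -88.9]
wr 116 160 y [-89.4 -89.4 -89.2 -89.  -88.9]
wr 122 217 y [-89.5 -89.3 -89.1 -88.9 -88.8]
wr 128 238 y [-89.4 -89.2 -89.1 -88.9 -88.8]
top -64 34 y [-39.9 -32.4 -10.3   8.1  12.4]
top 2 144 y [-37.4 -32.9 -10.8  10.   14.4]
```

View pics/both.png

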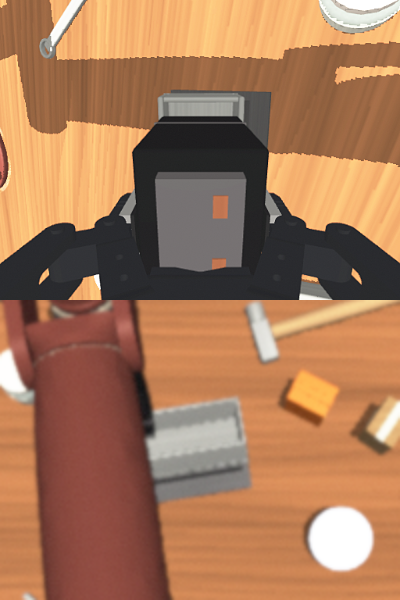

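>>> arm_command(rows=[[-0.02,0.002,-0.04,0,0,0],[-0.035,-0.003,-0.08,0,0,0],[-0.05,-0.005,-0.11,0,0,0],[-0.067,-0.007,-0.14,0,0,0],[-0.067,-0.007,-0.14,0,0,0],[-0.067,-0.007,-0.14,0,0,0],[-0.067,-0.007,-0.14,0,0,0]])

```text
t: 7.85
ee_pos: [0.6083, 0.205, 0.1279]
ee_rot: [[-0.176, 0.893, -0.415], [0.984, 0.16, -0.074], [-0.0, -0.421, -0.907]]
ft_force: [0.3, 0.0, -3.7]
width: 0.0572
finger_force: 78.2
```

```bash
python3 - <<'E'
from wl import *
plan((tray(0,-.052,.059),RT))
f,P=wrist(); Q=intray(P)
for lo in range(20,120,8):
    k=(abs(Q[:,1]+91)<8)&(Q[:,2]>lo)&(Q[:,2]<=lo+8)&(abs(Q[:,0])<50)
    if k.sum()>20: print(lo,k.sum(),'x',np.percentile(Q[k,0],[1,10,50,90,99]).round(1),'y',np.percentile(Q[k,1],[1,50,99]).round(1))
E
```

```text
t 7.85 at [0.6083 0.205  0.1279] tray [  0.9 -53.3  82.1] F [ 0.3  0.  -3.7] w 0.0572 q [0.2  0.45 1.36 0.01 1.76 0.03]
[-0.022, -0.007, -0.053, -0.002, 0.01, 0.002]
20 40 x [-34.6 -34.5 -34.3  33.3  33.4] y [-98.8 -89.1 -84.7]
28 179 x [-34.6 -34.4 -11.5  30.1  33.4] y [-98.9 -92.4 -84.6]
36 306 x [-34.6 -34.3  -2.2  27.5  33.3] y [-98.6 -92.4 -84.7]
44 1760 x [-38.8 -35.9  -0.5  34.5  37.6] y [-99.  -95.9 -83.9]
52 325 x [-33.1 -21.9   1.7  24.7  29.9] y [-97.1 -92.4 -91.3]
60 356 x [-26.5 -21.5   0.5  22.9  28.3] y [-92.6 -92.3 -91.9]
68 384 x [-26.  -20.6   1.2  23.6  28.3] y [-92.6 -92.3 -92. ]
76 466 x [-25.6 -20.4   1.9  23.6  28.8] y [-92.6 -92.3 -91.8]
84 555 x [-25.7 -20.5   1.7  23.6  28.5] y [-92.5 -92.2 -91.8]
92 660 x [-26.2 -20.5   1.3  23.4  28.7] y [-92.5 -92.2 -91.8]
100 797 x [-25.8 -21.    0.7  23.5  28.7] y [-92.5 -92.2 -91.7]
108 942 x [-26.  -20.8   2.1  23.5  28.7] y [-92.5 -92.1 -91.6]
116 5047 x [-26.4 -21.1   1.5  24.   29.2] y [-92.3 -88.1 -83.1]
```

>>> arm_command(rows=[[-0.007,-0.002,-0.015,0,0,0],[-0.014,-0.004,-0.03,0,0,0],[-0.018,-0.006,-0.043,0,0,0],[-0.022,-0.006,-0.052,0,0.005,0],[-0.022,-0.006,-0.052,0,0.005,0],[-0.022,-0.006,-0.052,0,0.005,0]])

```text
t: 8.5
ee_pos: [0.5995, 0.2026, 0.108]
ee_rot: [[-0.176, 0.892, -0.417], [0.984, 0.159, -0.074], [0.0, -0.424, -0.906]]
ft_force: [0.6, -0.5, 5.6]
width: 0.0573
finger_force: 79.0
```

```bash
python3 - <<'E'
from wl import *
plan((tray(0,-.056,.055),RT))
E
```

```text
t 8.5 at [0.5995 0.2026 0.108 ] tray [  0.6 -52.5  60.3] F [ 0.6 -0.5  5.6] w 0.0573 q [0.2  0.45 1.4  0.01 1.73 0.03]
[-0.006, 0.008, -0.013, -0.001, 0.005, 0.002]
```

>>> arm_command(rows=[[-0.001,0.004,-0.003,0,0,0],[-0.002,0.008,-0.004,0,0.005,0],[-0.003,0.011,-0.004,0,0.005,0],[-0.003,0.011,-0.004,0,0.005,0],[-0.003,0.011,-0.004,0,0.005,0]])

```text
t: 9.0
ee_pos: [0.6002, 0.2058, 0.1074]
ee_rot: [[-0.176, 0.893, -0.415], [0.984, 0.158, -0.076], [-0.002, -0.422, -0.906]]
ft_force: [4.1, -2.9, 6.9]
width: 0.057
finger_force: 79.8
```

```bash
python3 - <<'E'
from wl import *
plan((tray(0,-.056,.055),RT))
f,P=wrist(); Q=intray(P)
k=(abs(Q[:,1]+91)<8)&(Q[:,2]>60)&(Q[:,2]<=88)&(abs(Q[:,0])<20); print(np.median(Q[k,1]))
E
```

```text
t 9.0 at [0.6002 0.2058 0.1074] tray [ -0.7 -55.5  60.2] F [ 4.1 -2.9  6.9] w 0.057 q [0.21 0.46 1.39 0.01 1.73 0.03]
[-0.007, -0.0, -0.011, 0.002, 0.008, 0.002]
-94.35645478027325
```

>>> arm_command(rows=[[0,0,0,0,0,0],[0,0,0,0,0,0],[0,0,0,0,0,0],[0,0,0,0,0,0],[0,0,0,0,0,0],[0.04,0.007,0.09,0,0,0],[0.08,0.015,0.18,0,0,0],[0.126,0.023,0.27,0,0,0],[0.16,0.03,0.36,0,0,0],[0.16,0.03,0.36,0,0,0],[0.16,-0.1,0.36,0,0,0],[0.16,-0.22,0.36,0,0,0],[0.16,-0.34,0.36,0,0,0],[0.16,-0.46,0.36,0,0,0],[0.16,-0.58,0.36,0.1,-0.4,0.1],[0.16,-0.7,0.36,0.17,-0.8,0.17],[0.16,-0.8,0.36,0.17,-0.82,0.17],[0.16,-0.9,0.36,0.17,-0.82,0.17],[0.16,-1,0.36,0.17,-0.82,0.17],[0.16,-1,0.36,0.17,-0.82,0.17]], claw=-1)

```text
t: 11.05
ee_pos: [0.66, -0.1976, 0.2473]
ee_rot: [[-0.258, 0.966, -0.003], [0.966, 0.257, -0.008], [-0.007, -0.005, -1.0]]
ft_force: [-0.5, 0.9, -0.1]
width: 0.0854
finger_force: 0.0
```

```bash
python3 - <<'E'
from wl import *
plan((np.array([.618,-.357,.3]),down(20)))
g=env.grab_frame('top'); Q=intray(cloud(g,g['pose']))
k=(Q[:,2]>90)&(Q[:,2]<115)&(abs(Q[:,0])<50)&(abs(Q[:,1])<110)
print(k.sum(),np.percentile(Q[k],[2,50,98],axis=0).round(1))
f,P=wrist('w3'); top(P,(.618,-.357),.05,.075,.1);top(P,(.618,-.357),.05,.086,.1)
E
```

```text
t 11.05 at [ 0.66   -0.1976  0.2473] tray [ 70.1 352.1 181.5] F [-0.5  0.9 -0.1] w 0.0854 q [-0.4   0.19  1.43 -0.01  1.51 -0.66]
[-0.105, -0.399, 0.132, 0.016, -0.005, 0.169]
542 [[-26.8 -93.   90.9]
 [  6.9 -56.6  99.1]
 [ 29.5 -21.6 107.6]]
2441 c [ 617.3 -358.1] size [62.1 57.4] ang 81.3 z 0.0891
1865 c [ 615.6 -358.1] size [55.5 55.6] ang 56.8 z 0.0896
```

>>> arm_command(rows=[[-0.04,-0.1,0,0.016,-0.005,0.169],[-0.08,-0.2,0,0.016,-0.005,0.169],[-0.109,-0.3,0,0.016,-0.005,0.169],[-0.109,-0.401,0,0.016,-0.005,0.169],[-0.109,-0.401,0,0.016,-0.005,0.169],[-0.109,-0.401,-0.1,0.016,-0.005,0.169],[-0.109,-0.401,-0.2,0.016,-0.005,0.169],[-0.109,-0.401,-0.3,0.016,-0.005,0.169],[-0.109,-0.401,-0.4,0.016,-0.005,0.169],[-0.109,-0.401,-0.48,0.016,-0.005,0.169],[-0.109,-0.401,-0.49,0.016,-0.005,0.169],[-0.109,-0.401,-0.49,0.016,-0.005,0.169]])

```text
t: 12.35
ee_pos: [0.6179, -0.3515, 0.0514]
ee_rot: [[-0.349, 0.937, -0.001], [0.937, 0.349, 0.003], [0.003, 0.0, -1.0]]
ft_force: [0.5, -0.6, 0.0]
width: 0.0857
finger_force: 0.0
```

>>> arm_command(rows=[[0,0,0,0,0,0],[0,0,0,0,0,0],[0,0,0,0,0,0],[0,0,0,0,0,0],[0,0,0,0,0,0],[0,0,0,0,0,0],[0,0,0,0,0,0],[0,0,0,0,0,0]], claw=1)

```text
t: 13.15
ee_pos: [0.6197, -0.3551, 0.0566]
ee_rot: [[-0.347, 0.938, 0.006], [0.938, 0.347, -0.003], [-0.005, 0.005, -1.0]]
ft_force: [-3.0, -0.1, 6.3]
width: 0.06
finger_force: 77.3
```

>>> arm_command(rows=[[0,0,0.05,0,0,0],[0,0,0.15,0,0,0],[0,0,0.25,0,0,0],[0,0,0.35,0,0,0],[0,0,0.45,0,0,0],[0,0,0.55,0,0,0],[0,0,0.6,0,0,0],[0,0,0.6,0,0,0]])

```text
t: 13.95
ee_pos: [0.6194, -0.3542, 0.2981]
ee_rot: [[-0.347, 0.938, 0.009], [0.938, 0.347, -0.004], [-0.007, 0.007, -1.0]]
ft_force: [1.0, -0.6, -4.7]
width: 0.0598
finger_force: 77.7
```

```bash
python3 - <<'E'
from wl import *
plan((tray(0,.062,.20),RT),(tray(0,.062,.14),RT))
E
```

```text
t 13.95 at [ 0.6194 -0.3542  0.2981] tray [152.9 499.1 198.7] F [ 1.  -0.6 -4.7] w 0.0598 q [-0.62  0.22  1.32  0.    1.59 -0.98]
[0.149, 1.137, -0.16, -0.213, 0.828, -0.335]
[0.086, 1.126, -0.296, -0.213, 0.828, -0.335]
```

>>> arm_command(rows=[[0.02,0.1,0.05,0,0,0],[0.04,0.22,0.08,0,0,0],[0.06,0.34,0.08,-0.05,0.2,-0.08],[0.08,0.46,0.08,-0.1,0.4,-0.16],[0.1,0.58,0.08,-0.15,0.6,-0.25],[0.12,0.7,0.08,-0.213,0.828,-0.335],[0.14,0.8,0.08,-0.213,0.828,-0.335],[0.149,0.9,0.08,-0.213,0.828,-0.335],[0.149,1,0.04,-0.213,0.828,-0.335],[0.149,1,0,-0.213,0.828,-0.335],[0.149,1,-0.1,-0.213,0.828,-0.335],[0.149,1,-0.1,-0.213,0.828,-0.335],[0.149,1,-0.1,-0.213,0.828,-0.335]])

```text
t: 15.25
ee_pos: [0.6763, 0.0461, 0.2496]
ee_rot: [[-0.173, 0.886, -0.431], [0.985, 0.159, -0.069], [0.007, -0.436, -0.9]]
ft_force: [0.2, -0.1, -4.0]
width: 0.0597
finger_force: 78.4
```

```bash
python3 - <<'E'
from wl import *
plan((tray(0,.060,.14),RT))
f,P=wrist('w4'); s=env.read_state()
Q=intray(P); c=((np.array(s['ee_pos'])-TO)@np.c_[xt,yt,zt]*1000)
print(c)
for d in range(-50,50,8):
    k=(abs(Q[:,1]-c[1])<45)&(abs(Q[:,0]-c[0])<35)&(Q[:,2]>c[2]+d)&(Q[:,2]<=c[2]+d+8)
    if k.sum()>30:
        p=Q[k]-c; print(d,k.sum(),'x',np.percentile(p[:,0],[1,50,99]).round(1),'y',np.percentile(p[:,1],[1,50,99]).round(1))
E
```

```text
t 15.25 at [0.6763 0.0461 0.2496] tray [ 17.6 115.2 208.8] F [ 0.2 -0.1 -4. ] w 0.0597 q [-0.01  0.46  1.15 -0.08  1.98 -0.2 ]
[-0.057, 0.13, -0.174, -0.01, -0.023, 0.007]
[ 17.81291247 115.46784976 211.5338043 ]
-50 188 x [-19.5   3.5  24.6] y [-29.2 -27.3 -18.8]
-42 280 x [-23.3   2.7  27.7] y [-29.5 -26.9 -14.4]
-34 362 x [-25.2   1.5  29.1] y [-29.5 -26.2 -11.3]
-26 360 x [-24.8   1.4  28. ] y [-28.9 -26.5 -12.4]
-18 415 x [-25.3   2.1  27.5] y [-28.8 -26.5 -12.6]
-10 467 x [-25.5   1.2  27.1] y [-28.8 -26.3 -12.7]
-2 590 x [-32.6   0.9  29.9] y [-28.7 -25.9  -7.8]
6 914 x [-34.8   1.2  34.6] y [-28.6 -23.3  -7.5]
14 1117 x [-34.3   0.8  34.4] y [-28.5 -23.1  -6.4]
22 9566 x [-31.6  -7.3  31.3] y [-27.9  -9.6  24.8]
30 9401 x [-32.5   3.3  32.1] y [-20.7  -0.9  22.2]
38 733 x [-34.6  29.6  34.7] y [-11.4  -7.    2. ]
46 575 x [-34.8  28.6  34.9] y [-12.  -11.  -10.1]
```

>>> arm_command(rows=[[0,0.05,-0.03,-0.01,-0.023,0.007],[0,0.13,-0.03,-0.01,-0.023,0.007],[-0.03,0.132,-0.08,-0.01,-0.023,0.007],[-0.057,0.132,-0.174,-0.01,-0.023,0.007],[-0.057,0.132,-0.174,-0.01,-0.023,0.007],[-0.057,0.132,-0.174,-0.01,-0.023,0.007],[-0.057,0.132,-0.174,-0.01,-0.023,0.007]])

```text
t: 16.0
ee_pos: [0.6566, 0.0993, 0.1861]
ee_rot: [[-0.177, 0.895, -0.41], [0.984, 0.16, -0.075], [-0.002, -0.416, -0.909]]
ft_force: [0.8, 0.2, -4.2]
width: 0.0596
finger_force: 78.6
```

```bash
cat >> wl.py <<'E'
def part(half):
    s=env.read_state(); f,P=wrist(); Q=intray(P); c=((np.array(s['ee_pos'])-TO)@np.c_[xt,yt,zt]*1000)
    k=(abs(Q[:,1]-c[1]+half)<8)&(abs(Q[:,0]-c[0])<35)&(Q[:,2]>max(c[2]-38,56))&(Q[:,2]<=c[2]-5)
    print('tcp',c.round(1),'part x',np.percentile(Q[k,0],[1,99]).round(1),'y left edge',np.percentile(Q[k,1],2).round(1))
    for nm,k in (('upper/lower wall rim x',(Q[:,2]>47)&(Q[:,2]<53)&(abs(Q[:,1])<90)&(abs(Q[:,0])<60)),):
        if k.sum()>20: print(nm,np.percentile(Q[k,0],[1,99]).round(1))
E
python3 - <<'E'
from wl import *
plan((tray(0,.059,.085),RT)); part(31)
E
```

```text
t 16.0 at [0.6566 0.0993 0.1861] tray [ -0.4  59.3 147.1] F [ 0.8  0.2 -4.2] w 0.0596 q [ 0.06  0.45  1.26 -0.05  1.85 -0.12]
[-0.066, -0.011, -0.14, -0.0, 0.02, -0.0]
tcp [ -0.4  59.3 147.1] part x [-16.1  17.7] y left edge 30.6
upper/lower wall rim x [-39.2  38.2]
```

>>> arm_command(rows=[[-0.016,-0.003,-0.035,0,0.01,0],[-0.032,-0.006,-0.07,0,0.02,0],[-0.048,-0.009,-0.105,0,0.02,0],[-0.063,-0.012,-0.135,0,0.02,0],[-0.063,-0.012,-0.135,0,0.02,0],[-0.063,-0.012,-0.135,0,0.02,0],[-0.063,-0.012,-0.135,0,0.02,0]])

```text
t: 16.75
ee_pos: [0.6301, 0.0946, 0.1297]
ee_rot: [[-0.177, 0.889, -0.422], [0.984, 0.16, -0.076], [0.001, -0.429, -0.903]]
ft_force: [0.5, -0.1, -4.8]
width: 0.0599
finger_force: 78.8
```

```bash
python3 - <<'E'
from wl import *
plan((tray(0,.059,.062),RT)); part(31)
E
```

```text
t 16.75 at [0.6301 0.0946 0.1297] tray [-0.  59.3 84.6] F [ 0.5 -0.1 -4.8] w 0.0599 q [ 0.06  0.45  1.37 -0.05  1.77 -0.12]
[-0.024, -0.004, -0.051, 0.0, -0.007, -0.001]
tcp [-0.  59.3 84.6] part x [-15.4  18.2] y left edge 30.7
upper/lower wall rim x [-39.2  38.2]
```

>>> arm_command(rows=[[-0.006,-0.001,-0.015,0,0,0],[-0.012,-0.002,-0.03,0,0,0],[-0.018,-0.003,-0.042,0,0,0],[-0.023,-0.004,-0.051,0,0,0],[-0.023,-0.004,-0.051,0,0,0],[-0.023,-0.004,-0.051,0,0,0]])

```text
t: 17.4
ee_pos: [0.6212, 0.0931, 0.1103]
ee_rot: [[-0.177, 0.889, -0.422], [0.984, 0.161, -0.075], [0.001, -0.428, -0.904]]
ft_force: [0.8, 0.1, 5.7]
width: 0.0598
finger_force: 79.6
```

```bash
python3 - <<'E'
from wl import *
plan((tray(0,.062,.062),RT)); part(31)
E
```

```text
t 17.4 at [0.6212 0.0931 0.1103] tray [-0.2 59.1 63.1] F [0.8 0.1 5.7] w 0.0598 q [ 0.05  0.45  1.4  -0.05  1.73 -0.12]
[-0.0, -0.007, -0.002, -0.0, -0.005, -0.001]
tcp [-0.2 59.1 63.1] part x [-14.9  17.4] y left edge 30.8
upper/lower wall rim x [-39.1  38.1]
```

Contact felt, so it is seated. Next I push towards the +y end, release, and retreat towards the carton.

>>> arm_command(rows=[[0,-0.003,-0.001,0,0,0],[0.001,-0.006,-0.002,0,0,0],[0.002,-0.01,-0.002,0,0,0],[0.002,-0.01,-0.002,0,0,0],[0.002,-0.01,-0.002,0,0,0]])

```text
t: 17.95
ee_pos: [0.6223, 0.0904, 0.11]
ee_rot: [[-0.178, 0.89, -0.421], [0.984, 0.162, -0.073], [0.003, -0.427, -0.904]]
ft_force: [1.4, 4.1, 7.0]
width: 0.0594
finger_force: 80.3
```

>>> arm_command(rows=[[0,0,0,0,0,0],[0,0,0,0,0,0],[0,0,0,0,0,0],[0,0,0,0,0,0],[0,0,0,0,0,0],[0.04,0.007,0.09,0,0,0],[0.08,0.015,0.18,0,0,0],[0.126,0.023,0.27,0,0,0],[0.14,0.03,0.36,0,0,0],[0.14,0.03,0.36,0,0,0],[0.12,-0.1,0.36,0,0,0],[0.1,-0.2,0.36,0.1,-0.4,0],[0.05,-0.3,0.36,0.1,-0.8,-0.2],[0,-0.35,0.36,0.15,-0.83,-0.5],[0,-0.4,0.36,0.15,-0.83,-0.8],[0,-0.4,0.36,0.15,-0.83,-0.8],[0,-0.4,0.36,0.15,-0.83,-0.8],[0,-0.4,0.36,0.15,-0.83,-0.8]], claw=-1)

```text
t: 19.75
ee_pos: [0.6208, -0.071, 0.2511]
ee_rot: [[0.223, 0.975, 0.004], [0.971, -0.222, 0.092], [0.09, -0.016, -0.996]]
ft_force: [-0.1, -0.1, -0.2]
width: 0.0853
finger_force: 0.0
```

```bash
python3 - <<'E'
from wl import *
plan((np.array([.623,-.151,.25]),down(-32.9)))
f,P=wrist('w5'); top(P,(.623,-.151),.05,.085,.12)
g=env.grab_frame('top'); cv2.imwrite('pics/t5.png',cv2.resize(g['color'][100:230,140:440],(780,338))); Q=intray(cloud(g,g['pose']))
for a,b in((-100,-15),(25,110)):
    k=(Q[:,2]>78)&(Q[:,2]<115)&(abs(Q[:,0])<50)&(Q[:,1]>a)&(Q[:,1]<b)
    print(k.sum(),np.percentile(Q[k],[2,50,98],axis=0).round(1).tolist())
E
```

```text
t 19.75 at [ 0.6208 -0.071   0.2511] tray [ 86.4 220.6 178.1] F [-0.1 -0.1 -0.2] w 0.0853 q [-0.27  0.05  1.59  0.09  1.53 -0.05]
[0.006, -0.2, -0.003, -0.172, 0.039, -0.666]
2818 c [ 623.8 -150. ] size [44.9 58.8] ang 56.7 z 0.0954
620 [[-26.9, -92.8, 80.5], [10.6, -56.2, 98.0], [29.8, -21.1, 107.2]]
398 [[-24.1, 36.7, 79.8], [7.2, 63.8, 93.4], [30.3, 91.7, 98.2]]
```

View pics/t5.png

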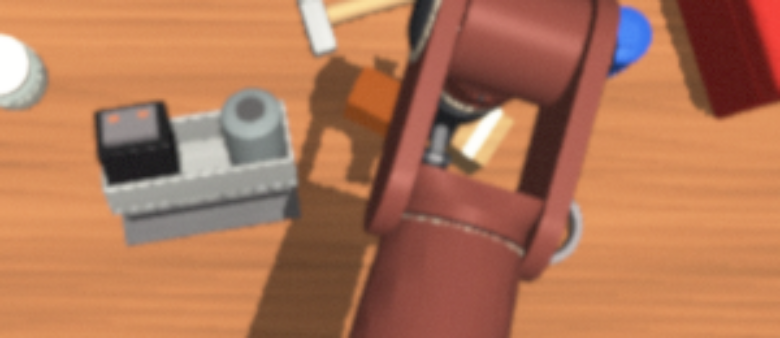

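>>> arm_command(rows=[[0.007,-0.1,0,-0.1,0.039,-0.2],[0.007,-0.198,0,-0.172,0.039,-0.4],[0.007,-0.198,0,-0.172,0.039,-0.68],[0.007,-0.198,0,-0.172,0.039,-0.68],[0.007,-0.198,0,-0.172,0.039,-0.68],[0.007,-0.198,-0.1,-0.172,0.039,-0.68],[0.007,-0.198,-0.2,-0.172,0.039,-0.68],[0.007,-0.198,-0.3,-0.172,0.039,-0.68],[0.007,-0.198,-0.4,-0.172,0.039,-0.68],[0.007,-0.198,-0.48,-0.172,0.039,-0.68],[0.007,-0.198,-0.5,-0.172,0.039,-0.68],[0.007,-0.198,-0.5,-0.172,0.039,-0.68],[0.007,-0.198,-0.5,-0.172,0.039,-0.68]])

```text
t: 21.15
ee_pos: [0.6255, -0.1504, 0.0539]
ee_rot: [[0.549, 0.836, 0.005], [0.836, -0.549, -0.002], [0.001, 0.005, -1.0]]
ft_force: [0.7, 0.6, 0.3]
width: 0.0853
finger_force: 0.0
```

```bash
python3 - <<'E'
from wl import *
plan((np.array([.6235,-.1503,.051]),down(-33.3)))
E
```

```text
t 21.15 at [ 0.6255 -0.1504  0.0539] tray [ 10.9 299.5  -4.3] F [0.7 0.6 0.3] w 0.0853 q [-0.35  0.26  1.7   0.    1.18  0.23]
[-0.005, 0.0, -0.007, 0.003, 0.009, 0.001]
```

>>> arm_command(rows=[[-0.004,0,-0.006,0,0,0],[-0.004,0,-0.006,0,0,0],[-0.004,0,-0.006,0,0,0],[-0.004,0,-0.006,0,0,0],[-0.004,0,-0.006,0,0,0],[-0.004,0,-0.006,0,0,0],[-0.004,0,-0.006,0,0,0],[-0.004,0,-0.006,0,0,0],[-0.004,0,-0.006,0,0,0]], claw=1, force=60)

```text
t: 22.05
ee_pos: [0.6236, -0.1508, 0.0514]
ee_rot: [[0.551, 0.835, 0.004], [0.835, -0.551, -0.001], [0.001, 0.004, -1.0]]
ft_force: [-0.1, 0.7, 6.1]
width: 0.0573
finger_force: 65.2
```

>>> arm_command(rows=[[0,0,0.05,0,0,0],[0,0,0.15,0,0,0],[0,0,0.25,0,0,0],[0,0,0.35,0,0,0],[0,0,0.45,0,0,0],[0,0,0.55,0,0,0],[0,0,0.65,0,0,0],[0,0,0.7,0,0,0],[0,0,0.7,0,0,0]])

```text
t: 22.95
ee_pos: [0.6235, -0.1507, 0.3336]
ee_rot: [[0.551, 0.835, 0.008], [0.835, -0.551, -0.003], [0.002, 0.008, -1.0]]
ft_force: [0.4, -0.2, -1.4]
width: 0.0572
finger_force: 64.9
```

```bash
python3 - <<'E'
from wl import *
plan((tray(0,.006,.22),RT),(tray(0,.006,.19),RT))
E
```

```text
t 22.95 at [ 0.6235 -0.1507  0.3336] tray [131.9 299.5 247.9] F [ 0.4 -0.2 -1.4] w 0.0572 q [-0.35  0.05  1.45  0.    1.64  0.23]
[0.135, 0.77, -0.203, 0.173, 0.86, 1.429]
[0.103, 0.764, -0.271, 0.173, 0.86, 1.429]
```

>>> arm_command(rows=[[0.03,0.1,0,0,0,0.2],[0.05,0.2,0,0,0,0.45],[0.07,0.3,0,0,0,0.7],[0.09,0.4,0,0,0,0.9],[0.1,0.5,0,0,0,0.95],[0.1,0.5,0,0,0,0.95]])

```text
t: 23.55
ee_pos: [0.6614, 0.0545, 0.3254]
ee_rot: [[0.079, 0.997, -0.004], [0.997, -0.079, 0.002], [0.002, -0.004, -1.0]]
ft_force: [0.1, -0.8, -2.8]
width: 0.0577
finger_force: 64.8
```

```bash
python3 - <<'E'
from wl import *
plan((tray(0,.006,.22),RT),(tray(0,.006,.19),RT))
E
```

```text
t 23.55 at [0.6614 0.0545 0.3254] tray [ 61.8 104.2 271.7] F [ 0.1 -0.8 -2.8] w 0.0577 q [-0.03  0.11  1.4   0.    1.64  0.05]
[0.04, 0.257, -0.183, -0.045, 0.834, 0.484]
[0.009, 0.251, -0.251, -0.045, 0.834, 0.484]
```

>>> arm_command(rows=[[0.04,0.08,0,-0.01,0.25,0.15],[0.04,0.16,0,-0.02,0.5,0.3],[0.04,0.257,-0.05,-0.045,0.834,0.484],[0.04,0.257,-0.12,-0.045,0.834,0.484],[0.04,0.257,-0.183,-0.045,0.834,0.484],[0.02,0.253,-0.23,-0.045,0.834,0.484],[0.02,0.253,-0.23,-0.045,0.834,0.484],[0.02,0.253,-0.23,-0.045,0.834,0.484],[0.02,0.253,-0.23,-0.045,0.834,0.484]])

```text
t: 24.45
ee_pos: [0.671, 0.1506, 0.2387]
ee_rot: [[-0.171, 0.895, -0.412], [0.985, 0.154, -0.076], [-0.004, -0.419, -0.908]]
ft_force: [0.3, 0.3, -1.4]
width: 0.0575
finger_force: 65.8
```

```bash
python3 - <<'E'
from wl import *
plan((tray(0,.006,.14),RT)); part(22)
f,P=wrist('w6'); Q=intray(P)
k=(Q[:,2]>75)&(Q[:,2]<107)&(Q[:,1]<-8)&(abs(Q[:,0])<33); 
if k.sum()>20: print('batt y',np.percentile(Q[k,1],[1,50,99]).round(1),k.sum())
E
```

```text
t 24.45 at [0.671  0.1506 0.2387] tray [  0.9  11.4 204.5] F [ 0.3  0.3 -1.4] w 0.0575 q [ 0.12  0.48  1.14 -0.03  1.96 -0.05]
[-0.068, 0.001, -0.147, 0.006, 0.016, 0.01]
tcp [  0.9  11.4 204.5] part x [-26.7  28.8] y left edge -11.9
upper/lower wall rim x [-39.  38.]
batt y [-94.2 -60.1 -22.2] 8349
```

>>> arm_command(rows=[[-0.01,0.008,-0.03,0.006,0.016,0.01],[-0.034,0.003,-0.075,0.006,0.016,0.01],[-0.05,0,-0.11,0.006,0.016,0.01],[-0.067,-0.003,-0.147,0.006,0.016,0.01],[-0.067,-0.003,-0.147,0.006,0.016,0.01],[-0.067,-0.003,-0.147,0.006,0.016,0.01]])

```text
t: 25.15
ee_pos: [0.6434, 0.1499, 0.1784]
ee_rot: [[-0.177, 0.889, -0.422], [0.984, 0.16, -0.075], [0.001, -0.428, -0.904]]
ft_force: [0.6, 0.2, -2.2]
width: 0.0575
finger_force: 65.8
```

```bash
python3 - <<'E'
from wl import *
plan((tray(0,.0076,.08),RT)); part(22)
f,P=wrist('w7'); Q=intray(P)
k=(Q[:,2]>75)&(Q[:,2]<107)&(Q[:,1]<-17)&(abs(Q[:,0])<33); print('batt y',np.percentile(Q[k,1],[1,50,99]).round(1),k.sum())
E
```

```text
t 25.15 at [0.6434 0.1499 0.1784] tray [ -0.    7.2 138.3] F [ 0.6  0.2 -2.2] w 0.0575 q [ 0.13  0.46  1.27 -0.02  1.86 -0.05]
[-0.061, -0.012, -0.132, -0.0, -0.005, -0.001]
tcp [ -0.    7.2 138.3] part x [-27.3  28.2] y left edge -16.1
upper/lower wall rim x [-39.2  38.2]
batt y [-93.6 -60.9 -22.1] 15076
```

View pics/w7.png

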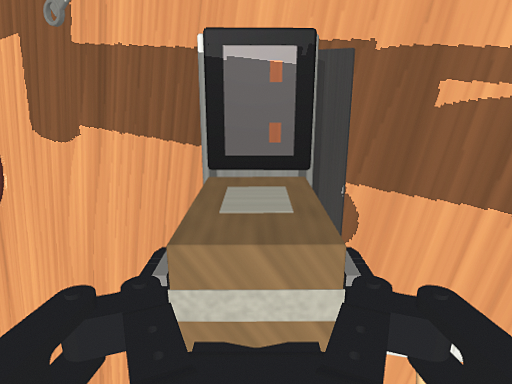

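>>> arm_command(rows=[[-0.015,-0.003,-0.033,0,0,0],[-0.03,-0.006,-0.066,0,0,0],[-0.045,-0.009,-0.099,0,0,0],[-0.061,-0.012,-0.132,0,0,0],[-0.068,-0.013,-0.15,0,0,0],[-0.075,-0.014,-0.165,0,0,0],[-0.075,-0.014,-0.165,0,0,0],[-0.075,-0.014,-0.165,0,0,0]])

```text
t: 26.05
ee_pos: [0.6139, 0.1442, 0.1129]
ee_rot: [[-0.177, 0.89, -0.421], [0.984, 0.16, -0.075], [0.0, -0.427, -0.904]]
ft_force: [0.0, -0.2, -2.1]
width: 0.0575
finger_force: 65.8
```

```bash
python3 - <<'E'
from wl import *
plan((tray(0,.0076,.0555),RT)); part(22)
E
```

```text
t 26.05 at [0.6139 0.1442 0.1129] tray [-0.7  7.6 66.4] F [ 0.  -0.2 -2.1] w 0.0575 q [ 0.12  0.45  1.4  -0.02  1.74 -0.05]
[-0.013, -0.002, -0.024, -0.0, -0.003, -0.001]Traceback (most recent call last):
  File "<stdin>", line 2, in <module>
  File "wl.py", line 15, in part
    print('tcp',c.round(1),'part x',np.percentile(Q[k,0],[1,99]).round(1),'y left edge',np.percentile(Q[k,1],2).round(1))
                                    ~~~~~~~~~~~~~^^^^^^^^^^^^^^^
    return _quantile_unchecked(
        a, q, axis, out, overwrite_input, method, keepdims, weights)
    return _ureduce(a,
                    func=_quantile_ureduce_func,
    ...<5 lines>...
                    overwrite_input=overwrite_input,
                    method=method)
    r = func(a, **kwargs)
    result = _quantile(arr,
                       quantiles=q,
    ...<2 lines>...
                       out=out,
                       weights=wgt)
    slices_having_nans = np.isnan(arr[-1, ...])
                                  ~~~^^^^^^^^^
IndexError: index -1 is out of bounds for axis 0 with size 0
```

>>> arm_command(rows=[[-0.004,-0.001,-0.008,0,0,0],[-0.008,-0.002,-0.016,0,0,0],[-0.011,-0.002,-0.022,0,0,0],[-0.011,-0.002,-0.024,0,0,0],[-0.011,-0.002,-0.024,0,0,0],[-0.011,-0.002,-0.024,0,0,0]])

```text
t: 26.7
ee_pos: [0.6101, 0.1432, 0.1051]
ee_rot: [[-0.177, 0.89, -0.42], [0.984, 0.16, -0.075], [-0.0, -0.426, -0.905]]
ft_force: [1.2, -0.6, 6.2]
width: 0.0575
finger_force: 66.7
```

Seated. Now I release and retreat straight out.

>>> arm_command(rows=[[0,0,0,0,0,0],[0,0,0,0,0,0],[0,0,0,0,0,0],[0,0,0,0,0,0],[0,0,0,0,0,0],[0.04,0.007,0.09,0,0,0],[0.08,0.015,0.18,0,0,0],[0.126,0.023,0.27,0,0,0],[0.15,0.03,0.36,0,0,0],[0.15,0.03,0.4,0,0,0],[0.15,-0.1,0.4,0,0,0],[0.12,-0.2,0.4,0,0,0],[0.1,-0.3,0.4,0.1,-0.4,0],[0.05,-0.4,0.4,0.15,-0.83,0],[0,-0.5,0.4,0.15,-0.83,0],[0,-0.6,0.4,0.15,-0.83,0],[0,-0.6,0.4,0.15,-0.83,0],[0,-0.6,0.4,0.15,-0.83,0]], claw=-1)

```text
t: 28.5
ee_pos: [0.6083, -0.0971, 0.2622]
ee_rot: [[-0.175, 0.984, -0.002], [0.984, 0.175, 0.001], [0.002, -0.001, -1.0]]
ft_force: [0.4, -0.4, -0.5]
width: 0.0856
finger_force: 0.0
```

```bash
python3 - <<'E'
from wl import *
g=env.grab_frame('top'); s=env.grab_frame('scene'); cv2.imwrite('pics/end.png',np.vstack([cv2.resize(g['color'][100:230,140:340],(600,390)),cv2.resize(s['color'][130:230,220:420],(400,200))[:, :].copy() if 0 else cv2.resize(s['color'][130:200,200:400],(600,210))])); Q=intray(cloud(g,g['pose']))
for a,b in((-100,-19),(-14,26),(34,110)):
    k=(Q[:,2]>70)&(Q[:,2]<118)&(abs(Q[:,0])<50)&(Q[:,1]>a)&(Q[:,1]<b)
    print(k.sum(),np.percentile(Q[k],[2,50,98],axis=0).round(1).tolist())
E
```

```text
681 [[-25.8, -93.1, 71.8], [13.4, -55.9, 97.6], [30.1, -20.9, 107.3]]
377 [[-27.6, -13.3, 73.6], [11.0, 5.8, 99.9], [30.5, 25.1, 103.8]]
437 [[-23.4, 36.7, 71.7], [10.0, 64.3, 92.9], [31.1, 92.4, 98.1]]
```

View pics/end.png

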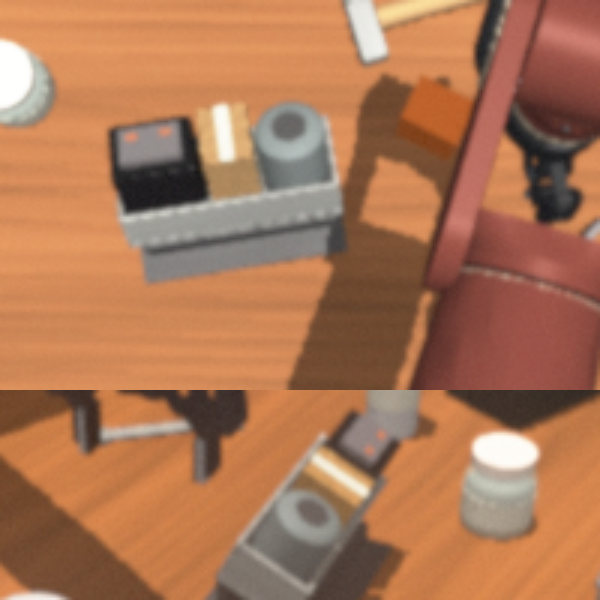

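The picture shows the battery (155,160), carton (228,150) and filter (290,145) in one row in the tray. Their tops are at the expected heights of 97, 100 and 95 mm, and the gripper is clear.

```bash
python3 -c "
from plant import env
print(env.job_done())"
```

```text
the job is handed in; nothing more can be done
None
```

The job is handed in at about 28.5 s: battery pack, carton and filter stand side by side on the tray floor, and I saw no contact with anything else; the hand-in returned no verdict.

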